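# Stack a fragment mount in the drawer's nest and shut the drawer

## Task

Pack the papyrus-fragment mount away: in the blue nest of the open drawer, stack the black carrier first, then the white spacer frame, then the amber cover, each lowered (not dropped) and let go lying flat and square on the one below. Then slide the drawer gently fully shut with the stack still in place. Leave everything else on the bench where it stands and do not knock the magnifier stand.

Things in the scene. Friction and masses are not known exactly. Their poses are not given: they have to be found in the camera images.
- carrier: Black block 64 (own x) x 44 (own y) x 16 mm high with a tan papyrus fragment fixed on its top (1 mm proud, look only); loose on the bench, top up. Origin: centre of its underside; z up. Turning it by half a turn makes no difference. Grasp it across the 44 mm, at the middle of its long sides. About 90 g.
- spacer: White rectangular frame, outside 64 (own x) x 44 (own y) mm, 8 mm high, bars 10 mm wide round a 44 x 24 mm window; loose, flat on the bench. Origin: centre of its underside; z up. Either way round. About 25 g.
- cover: Amber see-through plate 64 (own x) x 44 (own y) x 8 mm; loose, flat on the bench. Origin: centre of its underside; z up. Either way round. About 55 g.
- nest (a point): Centre of the floor of the blue pocket in the drawer. x: towards the cabinet's back (the way the drawer shuts), z up. Pocket 67.5 (x) x 47.5 mm (y). End walls across x and 12 mm corner legs along the long sides, 5 mm thick, rise 32 mm above its floor, then a flared lead-in to 40 mm. The long sides are open over 43 mm in the middle for fingers. The finished stack is 32 mm high.
- drawer_face (a point): Point on the outer (robot-side) face of the white upper drawer's front panel, mid width, 14 mm below its top edge. Axes as nest: push along +x to shut. Panel 166 mm wide, 56 high, 10 thick; a steel lip 14 mm proud runs along its foot, 31 to 37 mm below this point. The nest is 75 mm behind this point and 32 mm lower; both move with the drawer.
- drawer (a joint): Upper drawer's travel in m: 0 fully shut, 0.16 fully open; starts 0.135 to 0.158. About 2 N of friction; stays where left. Inside, its bottom lies 6 mm below the pocket floor; the side walls' inner faces are 76 mm either side of the nest's centre and rise 20 mm above the pocket floor.
- cabinet: Grey two-drawer desktop cabinet, fixed, 200 deep (x) x 180 wide (y) x 138 mm high, a blue 12 mm notebook fixed on top. Origin: centre of its underside; x to its back; its front is at x = -100 mm. The lower drawer does not move. The opening over the upper drawer ends 56 mm above the pocket floor.
- magnifier: Stand magnifier screwed to the bench: round base 64 mm across, thin stem, round lens 60 mm across at its top, 185 mm high. Origin: centre of its underside. Do not knock it.
- weight: Small brass weight, 32 mm across, 40 mm high, stands near the carrier. Origin: centre of its underside. Leave alone.
- pigment: Small clear jar with a red cap, 32 mm across, 42 mm high, near the spacer. Origin: centre of its underside. Leave alone.
- eraser: White block 26 x 34 x 18 mm high, near the cover. Origin: centre of its underside. Leave alone.
- beaker: Clear beaker, 68 mm across, 90 mm high. Origin: centre of its underside. Leave alone.
- jar: Amber jar, 52 mm across, 70 mm high, white cap. Origin: centre of its underside. Leave alone.
- brush: Brush 160 mm long lying on the bench. Leave alone.

How it is judged:
On the way, in this order (a step that is already met when the one before it is completed fails the run):
1. the carrier lies flat in the nest, let go (horizontal distance between carrier and nest below 0.005 m and z of carrier in the frame of nest between -0.003 and 0.003 m and angle between the x axis of carrier and the x axis of nest, either way round below 0.09 rad and angle between carrier's own z axis and vertical below 0.06 rad and contact force between the fingers and carrier below 0.3 N), for 0.2 s.
2. the spacer lies flat on the carrier in the nest, let go (horizontal distance between each of carrier, spacer and nest below 0.005 m and z of carrier in the frame of nest between -0.003 and 0.003 m and angle between the x axis of each of carrier, spacer and the x axis of nest, either way round below 0.09 rad and angle between each of carrier, spacer's own z axis and vertical below 0.06 rad and z of spacer in the frame of nest between 0.013 and 0.019 m and contact force between the fingers and spacer below 0.3 N), for 0.2 s.
3. the cover lies flat on the spacer in the nest, let go (horizontal distance between each of carrier, spacer, cover and nest below 0.005 m and z of carrier in the frame of nest between -0.003 and 0.003 m and angle between the x axis of each of carrier, spacer, cover and the x axis of nest, either way round below 0.09 rad and angle between each of carrier, spacer, cover's own z axis and vertical below 0.06 rad and z of spacer in the frame of nest between 0.013 and 0.019 m and z of cover in the frame of nest between 0.021 and 0.027 m and contact force between the fingers and cover below 0.3 N), for 0.2 s.
4. the drawer is fully shut (value of joint drawer below 0.006 m), for 0.2 s.
At the end, for the whole second after the job is handed in: Carrier, spacer and cover lie in that order in the nest, each within 5 mm of its centre, within 3 mm of its right height, square to it within 0.09 rad and level within 0.06 rad, at rest, and the drawer is shut to within 6 mm (horizontal distance between each of carrier, spacer, cover and nest below 0.005 m and z of carrier in the frame of nest between -0.003 and 0.003 m and angle between the x axis of each of carrier, spacer, cover and the x axis of nest, either way round below 0.09 rad and angle between each of carrier, spacer, cover's own z axis and vertical below 0.06 rad and z of spacer in the frame of nest between 0.013 and 0.019 m and z of cover in the frame of nest between 0.021 and 0.027 m and value of joint drawer below 0.006 m and linear speed of each of carrier, spacer, cover below 0.02 m/s); the robot touches nothing.
It fails at once if a bystander is moved more than 30 mm or tipped over (distance of any of weight, pigment, eraser, beaker, jar, brush from where it was at the start of the episode above 0.03 m or angle between any of weight, pigment, eraser, beaker, jar's own z axis and vertical above 0.6 rad).
It fails at once if the magnifier stand is knocked (over 8 N) (contact force between any of the arm, the fingers, carrier, spacer, cover and magnifier above 8 N).
It fails at once if a part is dropped into the nest (falls there, out of the fingers, faster than 0.5 m/s) ((horizontal distance between carrier and nest below 0.02 m and z of carrier in the frame of nest below 0.045 m and linear speed of carrier above 0.5 m/s and contact force between the fingers and carrier below 0.3 N) or (horizontal distance between spacer and nest below 0.02 m and z of spacer in the frame of nest below 0.045 m and linear speed of spacer above 0.5 m/s and contact force between the fingers and spacer below 0.3 N) or (horizontal distance between cover and nest below 0.02 m and z of cover in the frame of nest below 0.045 m and linear speed of cover above 0.5 m/s and contact force between the fingers and cover below 0.3 N)).
It also fails if it takes over 72 s, if anything falls off the work surface, if the arm or the gripper's body presses on something with over 40 N, if the wrist force passes 120 N, or if a joint passes its speed limit or range.

## Robot

A 7-joint arm with a two-finger parallel gripper is mounted at the origin on the work surface. World frame = base frame: x ahead of the robot, y to its left, z up, the work surface at z = 0. Lengths are in m, angles in rad, forces in N, time in s.
With the tool pointing down it reaches from about 0.4 to 0.85 m from the base axis. Payload 10.4 kg.
Tool frame: the origin (TCP) lies at the very end of the fingers, on their centre line; the grasp point (between the pads) lies 19 mm behind it (manip.grip_point_offset is the distance from the TCP to the grasp point, in m); z points along the fingers, y is the line along which they close (so a half turn about z gives the same grasp; the last joint's range is limited). The gripper opens to 85 mm and grips with 20 to 120 N. Pads are 22 mm wide; open, the fingers measure 114 mm over their backs; the gripper's body (76 mm by 85 mm) begins 54 mm behind the grasp point. The pads swing forward as they close: fully open they stand 13 mm farther back than shut.
Start: joints at [-1.277, 0.332, -0.065, 1.46, 0.022, 1.35, -0.088], TCP at [0.195, 0.594, 0.231] pointing down, gripper open.
Joint ranges: [-2.6, 2.6], [-0.5, 2.12], [-1.47, 1.34], [0.16, 2.42], [-1.27, 4.41], [0.06, 2.06], [-2.6, 2.6]. Speed limits (rad/s): [2.22, 2.22, 2.79, 2.79, 3.14, 3.14, 3.14].

## Interface

Orientations are given as a unit quaternion [x, y, z, w].
In Python, from workcell import manip gives the robot as it stands. The module is installed in compiled form; this text tells all that it offers.
- The arm moves only by the tool step_arm, never from a script. Its argument "moves" is a list of rows, each a list of 7 numbers: the closure, from 0 (fully open) to 1 (shut), then the shift along the world's x, y, z in mm, then the turn, a rotation vector about the world's x, y, z in rad. In form: [[grip, tx, ty, tz, ax, ay, az], ...]. A call has 1 to 10 rows; each row is the pose to reach, as a shift and turn from the pose commanded when the call began; what a row does not reach only later rows make up. A row lasts 1/10 s, in which the tool goes at most 50 mm and 8.59 degrees, less where a joint would pass 70% of its speed; a pose out of reach is approached as far as the arm can. A call with a gripper value outside its range is refused whole. The fingers move at their own pace and stop on an object; "grip_force" is the grip in N (left out, the last holds). Time passes only in rows, so rows that repeat a pose let the fingers close. It gives the time, the measured TCP pose, the force, the opening and the grip force at its end, in the units of the state.
- manip.get_obs(): the state, without advancing time (a new reading comes with each control period).
- manip.camera(name): name is "scene" or "top" or "wrist"; returns a dict with "image" (384x512x3 uint8, blue, green, red), "K" (3x3 intrinsics, pixels), "rvec" (rotation vector, rad) and "tvec" (3), from world to camera coordinates, as OpenCV has them; the wrist camera has in their place "mount" (4x4, takes a point from camera to tool coordinates, whose origin is the TCP and whose axes are the flange's). Camera axes: x right, y down, z forward; pixel columns grow to the right and rows downward; lengths in m; the calibration is good to about 2 mm. A picture is of the moment at which its call begins: read the wrist's pose just before it. There is no depth.
- manip.hand_in(): hands the job in; it is judged then, once.
The state is a dict: "clock": time; "joint_pos": joint angles; "joint_velocities": joint speeds; "tau": joint torques, N m; "position": TCP position; "ee_rot": TCP orientation; "ft_force": force on the tool from outside, world axes, zero at the start; "torque": the same for the moment, N m; "grip_width": opening from 0.0 (shut) to 1.0 (fully open); "grasp_force": force on a finger pad.
Only numpy, scipy, OpenCV 4.12 (cv2) and the standard library are available. Lean on these libraries where they do the work, as an engineer would, in place of code of your own. Each camera call takes 0.05 s, during which the arm holds its last target. There are 200 camera calls.

## Working session

There is one attempt and no reset: what is moved stays moved. The work goes in short steps, Python scripts to look and compute and a tool call to move; the robot and the scene stay as the last step left them, time stands still between calls to the robot, and variables do not carry over. Pictures are saved under pics/ and viewed, at most 10 in all, crops included, and the job is handed in when it is done.

Besides the shell and the picture viewer there is one more tool, called after "Emit:" by a JSON object that holds its "fn" and its "kwargs", one argument or row to a line. step_arm: Moves the arm, as the interface text tells. Its arguments: {"type":"object","properties":{"moves":{"type":"array","items":{"type":"array","items":{"type":"number"}}},"grip_force":{"type":"number"}},"required":["moves"]}

```bash
mkdir -p pics; python3 - <<'E'
from workcell import manip
import cv2,numpy as np,pickle
o=manip.get_obs();print({k:np.round(v,3).tolist() for k,v in o.items()},manip.grip_point_offset)
d={n:manip.camera(n) for n in("scene","top")}
pickle.dump(d,open('cams.pkl','wb'))
for n in d:
  cv2.imwrite(f'pics/{n}0.png',d[n]['image']);print(n,d[n]['K'],cv2.Rodrigues(d[n]['rvec'])[0],d[n]['tvec'])
w=manip.camera("wrist");print(w['K'],w['mount'])
E
```

```text
{'clock': 0.0, 'joint_pos': [-1.277, 0.333, -0.065, 1.461, 0.022, 1.35, -0.088], 'joint_velocities': [0.003, -0.0, -0.0, 0.001, 0.0, 0.003, 0.0], 'tau': [-0.001, -62.546, 0.049, -39.16, 0.016, 0.01, -0.0], 'position': [0.195, 0.594, 0.23], 'ee_rot': [0.158, 0.987, -0.001, -0.0], 'ft_force': [0.357, -0.434, -0.35], 'torque': [-0.005, 0.002, -0.025], 'grasp_force': 0.0, 'grip_width': 1.002} 0.0187
scene [[438.42451798   0.         257.58361351]
 [  0.         438.42451798 192.06135506]
 [  0.           0.           1.        ]] [[-0.4342982   0.90073409  0.00794839]
 [ 0.4717181   0.2349433  -0.84987274]
 [-0.76737677 -0.3653488  -0.52692803]] [ 0.32161209 -0.17046522  1.60948191]
top [[422.45867364   0.         250.68966485]
 [  0.         422.45867364 194.34348752]
 [  0.           0.           1.        ]] [[ 0.00458823 -0.99997998 -0.00435761]
 [-0.99512838 -0.00413673 -0.09850076]
 [ 0.09848076  0.00478833 -0.99512743]] [-0.06368592  0.58452145  1.31539809]
[[269.18500246   0.         257.60826543]
 [  0.         269.18500246 192.85801346]
 [  0.           0.           1.        ]] [[-3.24314129e-04 -9.60391097e-01 -2.78655406e-01  7.09203657e-02]
 [ 9.99999842e-01 -4.39538899e-04  3.51025552e-04 -4.12031534e-05]
 [-4.59601705e-04 -2.78655248e-01  9.60391088e-01 -1.43090492e-01]
 [ 0.00000000e+00  0.00000000e+00  0.00000000e+00  1.00000000e+00]]
```

View pics/top0.png

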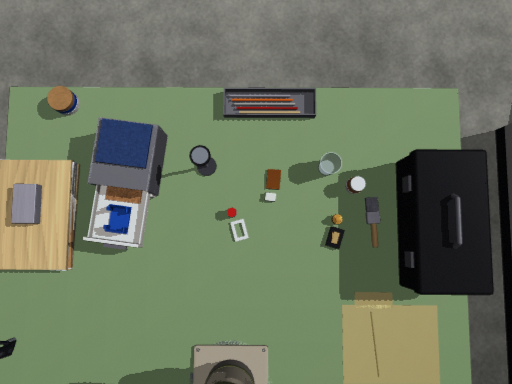

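View pics/scene0.png

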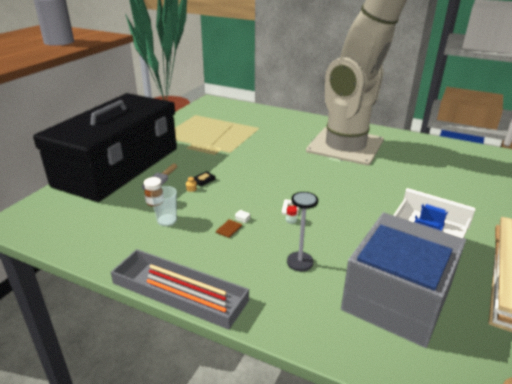

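The top picture shows the carrier at (335,237) with the brass weight at (337,219), the spacer at (239,230) with the red cap at (232,212), the cover at (273,180) with the eraser at (270,197), the nest at (120,219), the drawer front edge at row ~242, and the magnifier lens at (200,156). The scene picture agrees with this.

```bash
cat > h.py <<'E'
import numpy as np,cv2
def ray2z(uv,K,R,c,z):
    "pixels -> world at height z; R camera->world, c camera centre"
    uv=np.atleast_2d(np.array(uv,float)); d=(R@np.linalg.inv(K)@np.c_[uv,np.ones(len(uv))].T).T
    return c+d*((z-c[2])/d[:,2])[:,None]
def fixed(cam):
    R=cv2.Rodrigues(cam['rvec'])[0].T; return cam['K'],R,-R@np.ravel(cam['tvec'])
def wrist(cam,o):
    from scipy.spatial.transform import Rotation as Ro
    T=np.eye(4);T[:3,:3]=Ro.from_quat(o['ee_rot']).as_matrix();T[:3,3]=o['position'];M=T@cam['mount'];return cam['K'],M[:3,:3],M[:3,3]
def project(p,K,R,c):
    q=(R.T@(np.atleast_2d(p)-c).T); return ((K@q)/q[2])[:2].T
E
python3 - <<'E'
import pickle
from h import *
d=pickle.load(open('cams.pkl','rb'));t=fixed(d['top'])
for n,uv,z in [('carrier',(335,237),.016),('weight',(337,219),.04),('spacer',(239,230),.008),('pig',(232,212),.042),('cover',(273,180),.008),('eraser',(270,197),.018),('nest',(120,219),.11),('lens',(200,156),.18),('magbase',(206,166),.005),('beaker',(330,163),.05),('panelL',(87,242),.12),('panelR',(143,246),.12),('cabTL',(102,121),.15),('cabTR',(153,124),.15)]:
  print(n,ray2z(uv,*t,z)[0].round(3))
im=d['top']['image']
a=cv2.resize(im[110:260,75:175],None,fx=4,fy=4,interpolation=cv2.INTER_CUBIC)
b=cv2.resize(im[160:260,225:350],None,fx=3.2,fy=3.2,interpolation=cv2.INTER_CUBIC)
c=np.zeros((600,800,3),np.uint8);c[:600,:400]=a;c[:320,400:]=b
cv2.imwrite('pics/crop1.png',c)
E
```

```text
carrier [ 0.451 -0.33   0.016]
weight [ 0.507 -0.332  0.04 ]
spacer [ 0.472 -0.024  0.008]
pig [ 0.528 -0.003  0.042]
cover [ 0.634 -0.133  0.008]
eraser [ 0.578 -0.123  0.018]
nest [0.501 0.327 0.11 ]
lens [0.679 0.083 0.18 ]
magbase [0.679 0.085 0.005]
beaker [ 0.683 -0.311  0.05 ]
panelL [0.433 0.418 0.12 ]
panelR [0.422 0.254 0.12 ]
cabTL [0.788 0.378 0.15 ]
cabTR [0.78  0.227 0.15 ]
```

View pics/crop1.png

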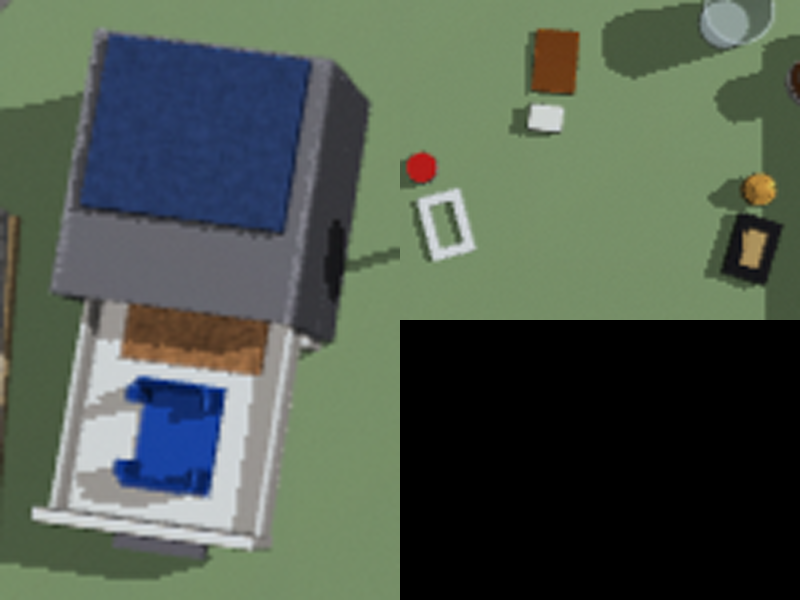

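The crop confirms the shapes: carrier long side roughly along world x with the weight off its far end, spacer and cover similar, and the drawer turned by about −0.14 rad. Next I measure with fitted rectangles.

```bash
python3 - <<'E'
import pickle
from h import *
from workcell import manip
d=pickle.load(open('cams.pkl','rb'));t=fixed(d['top']);im=d['top']['image'].astype(int)
hsv=cv2.cvtColor(d['top']['image'],cv2.COLOR_BGR2HSV)
def rect(name,mask,box,z,exp=None):
    x0,x1,y0,y1=box;m=np.zeros_like(mask);m[y0:y1,x0:x1]=mask[y0:y1,x0:x1]
    c=max(cv2.findContours(m.astype(np.uint8),cv2.RETR_EXTERNAL,cv2.CHAIN_APPROX_NONE)[0],key=cv2.contourArea)
    full=np.zeros(m.shape,np.uint8);cv2.drawContours(full,[c],-1,1,-1);ys,xs=np.nonzero(full)
    w=ray2z(np.c_[xs,ys],*t,z)[:,:2]
    (cx,cy),(a,b),ang=cv2.minAreaRect((w*1000).astype(np.float32))
    e,v=np.linalg.eigh(np.cov(w.T));v=v[:,1]*np.sign(v[0,1]);
    print(name,'centroid',w.mean(0).round(4),'long-axis ang',np.arctan2(v[1],v[0]).round(3),'rect',round(cx,1),round(cy,1),round(a,1),round(b,1),round(ang,1),'pca len',np.sqrt(12*e).round(4))
V=hsv[...,2];S=hsv[...,1];H=hsv[...,0]
rect('carrier',(V<60)|((H>8)&(H<28)&(S>90)),(322,345,226,250),.016)
rect('spacer',(V>140)&(S<50),(228,250,219,243),.008)
rect('cover',(S>140)&(H<20),(262,284,166,191),.008)
bl=(H>105)&(H<130)&(S>150)&(V>60)
for z in (.07,.11): rect('nest',bl,(100,135,200,240),z)
E
```

```text
carrier centroid [ 0.4501 -0.3277] long-axis ang -0.354 rect 450.3 -327.8 46.5 64.7 73.3 pca len [0.0463 0.0645]
spacer centroid [ 0.473  -0.0244] long-axis ang 0.285 rect 473.3 -24.6 66.7 46.1 15.6 pca len [0.0464 0.0668]
cover centroid [ 0.638  -0.1332] long-axis ang -0.096 rect 638.1 -133.2 43.0 62.8 85.2 pca len [0.0434 0.0632]
nest centroid [0.5041 0.3453] long-axis ang -0.15 rect 504.7 348.9 72.8 82.6 82.4 pca len [0.0668 0.0851]
nest centroid [0.5025 0.3326] long-axis ang -0.15 rect 503.0 336.0 70.5 80.1 82.4 pca len [0.0648 0.0824]
```

Emit:
{"fn": "step_arm", "kwargs": {
  "moves": [
    [0,50,-50,50,0,0,0],
    [0,100,-100,100,0,0,0],
    [0,150,-150,100,0,0,0],
    [0,180,-200,100,0,0,0],
    [0,180,-250,100,0,0,0],
    [0,180,-267,100,0,0,0],
    [0,180,-267,100,0,0,0]
  ]
}}

```text
clock: 0.85
position: [0.3751, 0.3251, 0.3313]
ee_rot: [0.158, 0.987, 0.0, -0.0]
ft_force: [-0.4, 0.7, 0.3]
grip_width: 1.004
grasp_force: 0.0
```

Emit:
{"fn": "step_arm", "kwargs": {
  "moves": [
    [0,50,0,0,0,0,0.08],
    [0,90,0,0,0,0,0.17],
    [0,90,0,0,0,0,0.17],
    [0,90,0,0,0,0,0.17]
  ]
}}

```text
clock: 1.25
position: [0.4648, 0.3269, 0.3305]
ee_rot: [0.074, 0.997, -0.001, -0.001]
ft_force: [-1.4, -0.1, 0.6]
grip_width: 1.001
grasp_force: 0.0
```

```bash
python3 - <<'E'
import pickle
from h import *
from workcell import manip
o=manip.get_obs();w=manip.camera('wrist');pickle.dump((o,w),open('w1.pkl','wb'));cv2.imwrite('pics/w1.png',w['image']);print(o['position'],o['ee_rot'])
E
```

```text
[0.46479484 0.32691723 0.33054928] [ 7.42198487e-02  9.97241626e-01 -5.18638335e-04 -5.33692134e-04]
```

View pics/w1.png

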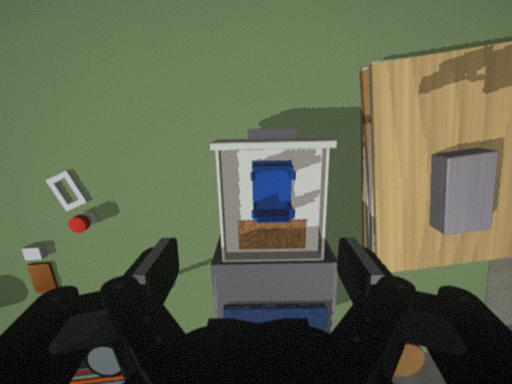

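The wrist picture has up pointing at the robot. It shows the drawer front top edge at (212–336, ~143), the blue nest centred at about (273,190) and the cabinet top front edge at row ~263. I'll go lower for a precise look.

Emit:
{"fn": "step_arm", "kwargs": {
  "moves": [
    [0,0,4,-45,0,0,0],
    [0,0,8,-85,0,0,0],
    [0,0,8,-90,0,0,0],
    [0,0,8,-90,0,0,0]
  ]
}}

```text
clock: 1.7
position: [0.4635, 0.3354, 0.2417]
ee_rot: [0.073, 0.997, -0.0, -0.001]
ft_force: [-0.4, -0.6, 0.0]
grip_width: 1.001
grasp_force: 0.0
```

```bash
python3 - <<'E'
import pickle
from h import *
from workcell import manip
o=manip.get_obs();w=manip.camera('wrist');pickle.dump((o,w),open('w2.pkl','wb'));print(o['position'],o['ee_rot'])
K,R,c=wrist(w,o);print(project([.5,.335,.07],K,R,c))
cv2.imwrite('pics/w2.png',cv2.resize(w['image'][90:290,170:370],None,fx=3,fy=3,interpolation=cv2.INTER_CUBIC))
E
```

```text
[0.46354712 0.33543666 0.24165603] [ 7.28051215e-02  9.97346010e-01 -3.08842868e-04 -5.05235361e-04]
[[261.55929636 205.2162806 ]]
```

View pics/w2.png

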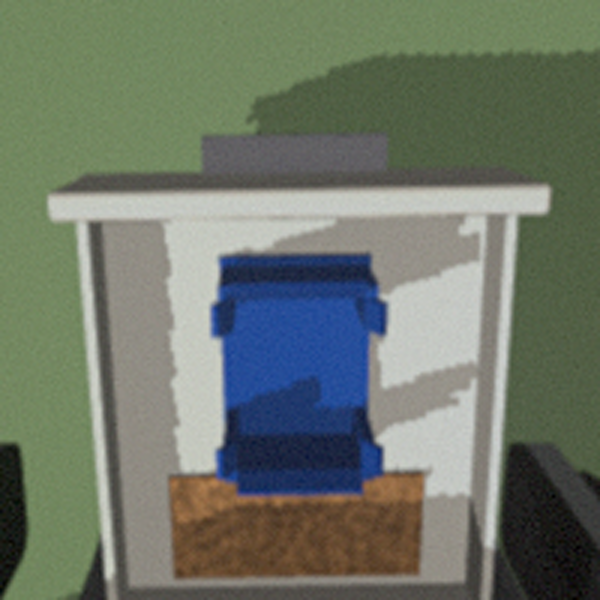

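The crop shows the panel top edge's outer corners at (50,192) and (549,184), its inner edge at rows ~218 and 212, the pocket floor sides at columns 225 and 369, and the nest mid column at ~297. I fit the nest pose to these.

```bash
python3 - <<'E'
import pickle
from h import *
from scipy.optimize import least_squares
o,w=pickle.load(open('w2.pkl','rb'));C=wrist(w,o)
cr=lambda u,v:((u-1)/3+170,(v-1)/3+90)
# model pt (nest frame), pixel, weights u,v
P=[((-.075,.083,.046),cr(549,186),1,1),((-.075,-.083,.046),cr(50,194),1,1),((-.065,.083,.046),cr(549,212),1,1),((-.065,-.083,.046),cr(50,219),1,1),
((0,.02875,0),cr(369,365),1,0),((0,-.02875,0),cr(225,365),1,0)]
def W(p,q):
    c,s=np.cos(p[3]),np.sin(p[3]);return np.array(q)@np.array([[c,s,0],[-s,c,0],[0,0,1]])+p[:3]
def f(p,full=False):
    r=np.array([(project(W(p,q),*C)[0]-px)*(a,b) for q,px,a,b in P]);return r if full else r.ravel()
s=least_squares(f,[.5,.335,.07,-.14]);print(s.x.round(4),s.fun.reshape(-1,2).round(2))
pickle.dump(s.x,open('nest.pkl','wb'))
# check: predicted pocket features (crop px)
for q in [(-.03375,.02375,0),(-.03375,.02375,.032),(.03375,.02375,.032),(.03875,.02375,.04),(-.03875,-.02375,.04),(.03375,-.02375,0),(0,.076,.02),(0,-.076,.02)]:
    u,v=project(W(s.x,q),*C)[0];print(q,round((u-170)*3+1),round((v-90)*3+1))
# top-camera cross check: project nest centre and panel corners
d=pickle.load(open('cams.pkl','rb'));t=fixed(d['top'])
for q in [(-.075,.083,.046),(-.075,-.083,.046)]:
    u,v=project(W(s.x,q),*t)[0];print('top crop',round((u-75)*4),round((v-110)*4))
# spacer, cover and top part check from w1
E
```

```text
[ 0.5047  0.3426  0.0709 -0.1294] [[ 0.61 -0.81]
 [-0.3  -0.68]
 [-0.21  0.55]
 [ 0.6   0.96]
 [-1.14 -0.  ]
 [ 0.26 -0.  ]]
(-0.03375, 0.02375, 0) 355 275
(-0.03375, 0.02375, 0.032) 364 296
(0.03375, 0.02375, 0.032) 361 465
(0.03875, 0.02375, 0.04) 363 487
(-0.03875, -0.02375, 0.04) 232 290
(0.03375, -0.02375, 0) 240 432
(0, 0.076, 0.02) 494 370
(0, -0.076, 0.02) 102 376
top crop 28 517
top crop 251 547
```

Emit:
{"fn": "step_arm", "kwargs": {
  "moves": [
    [0,0,-50,0,0,0,0],
    [0,0,-100,0,0,0,0],
    [0,0,-150,0,0,0,0],
    [0,0,-200,0,0,0,0],
    [0,0,-250,0,0,0,0],
    [0,0,-300,0,0,0,0],
    [0,0,-350,0,0,0,-0.03],
    [0,0,-400,0,0,0,-0.06],
    [0,0,-450,0,0,0,-0.1],
    [0,0,-500,0,0,0,-0.15]
  ]
}}

```text
clock: 2.75
position: [0.4653, -0.1672, 0.2444]
ee_rot: [0.149, 0.989, 0.001, 0.002]
ft_force: [1.4, 0.7, -0.6]
grip_width: 0.999
grasp_force: 0.0
```

Emit:
{"fn": "step_arm", "kwargs": {
  "moves": [
    [0,-10,-50,-10,0,0,-0.03],
    [0,-20,-100,-30,0,0,-0.05],
    [0,-25,-150,-40,0,0,-0.06],
    [0,-25,-163,-50,0,0,-0.06],
    [0,-25,-163,-50,0,0,-0.06],
    [0,-25,-163,-50,0,0,-0.06]
  ]
}}

```text
clock: 3.35
position: [0.4404, -0.3282, 0.1931]
ee_rot: [0.178, 0.984, 0.0, 0.001]
ft_force: [0.5, 0.7, -0.2]
grip_width: 1.002
grasp_force: 0.0
```

```bash
cat > part.py <<'E'
import sys
from h import *
from workcell import manip
def seg(name,hsv):
    H,S,V=cv2.split(hsv)
    return {'carrier':(V<60)|((H>8)&(H<28)&(S>90)&(V>100)),'spacer':(V>130)&(S<50),'cover':(S>140)&(H<20)}[name]
def locate(name,z,guess,tag=None):
    o=manip.get_obs();w=manip.camera('wrist');C=wrist(w,o);im=w['image']
    m=seg(name,cv2.cvtColor(im,cv2.COLOR_BGR2HSV)).astype(np.uint8)
    g=np.array([[*guess,z]]);roi=np.zeros_like(m);u,v=project(g,*C)[0]
    r=int(.048*C[0][0,0]/((C[1].T@(g[0]-C[2]))[2]));cv2.circle(roi,(int(u),int(v)),r,1,-1)
    cs=cv2.findContours(m*roi,cv2.RETR_EXTERNAL,cv2.CHAIN_APPROX_NONE)[0];c=max(cs,key=cv2.contourArea)
    full=np.zeros_like(m);cv2.drawContours(full,[c],-1,1,-1);ys,xs=np.nonzero(full)
    p=ray2z(np.c_[xs,ys],*C,z)[:,:2];e,vec=np.linalg.eigh(np.cov(p.T));a=vec[:,1]*np.sign(vec[0,1])
    x=-C[1][:,1] # not used
    q=o['ee_rot'];yaw=-2*np.arctan2(q[0],q[1])
    print(name,'px',(round(u),round(v)),'centre',p.mean(0).round(4),'yaw',round(float(np.arctan2(a[1],a[0])),3),'size',np.sqrt(12*e).round(4),'| tcp',np.round(o['position'],4),'tool yaw',round(yaw,3))
    if tag: cv2.imwrite(f'pics/{tag}.png',cv2.bitwise_or(im,im)); 
    return o
E
python3 -c "
from part import *
locate('carrier',.016,(.4501,-.3277),'c1')"
```

```text
carrier px (261, 182) centre [ 0.449  -0.3281] yaw -0.302 size [0.0424 0.0638] | tcp [ 0.4404 -0.3282  0.1931] tool yaw -0.357
```

View pics/c1.png

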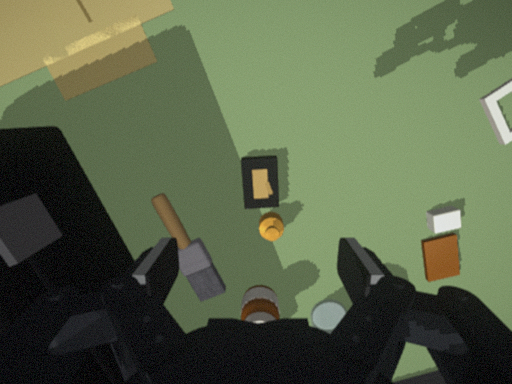

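The carrier is at (261,182) with the weight just beyond it at (272,228), clear of both fingers. I descend onto it.

Emit:
{"fn": "step_arm", "kwargs": {
  "moves": [
    [0,4,0,-45,0,0,0.03],
    [0,9,0,-90,0,0,0.055],
    [0,9,0,-135,0,0,0.055],
    [0,9,0,-165,0,0,0.055],
    [0,9,0,-185,0,0,0.055],
    [0,9,0,-190,0,0,0.055],
    [0,9,0,-190,0,0,0.055]
  ]
}}

```text
clock: 4.1
position: [0.4497, -0.3269, 0.0021]
ee_rot: [0.149, 0.989, 0.0, 0.0]
ft_force: [-0.2, -0.4, 0.5]
grip_width: 1.001
grasp_force: 0.0
```

Emit:
{"fn": "step_arm", "kwargs": {
  "grip_force": 30,
  "moves": [
    [0.4,0,0,0,0,0,0],
    [0.7,0,0,0,0,0,0],
    [0.7,0,0,0,0,0,0],
    [0.7,0,0,0,0,0,0],
    [0.7,0,0,0,0,0,0],
    [0.7,0,0,0,0,0,0]
  ]
}}

```text
clock: 4.7
position: [0.4494, -0.328, 0.0024]
ee_rot: [0.15, 0.989, 0.0, 0.001]
ft_force: [-1.5, 2.1, 7.4]
grip_width: 0.51
grasp_force: 30.0
```

Emit:
{"fn": "step_arm", "kwargs": {
  "moves": [
    [0.7,0,0,30,0,0,0],
    [0.7,0,0,75,0,0,0],
    [0.7,0,0,120,0,0,0],
    [0.7,0,30,160,0,0,0.05],
    [0.7,0,70,190,0,0,0.1],
    [0.7,0,115,200,0,0,0.15],
    [0.7,5,160,200,0,0,0.17],
    [0.7,10,205,200,0,0,0.17],
    [0.7,15,250,200,0,0,0.17],
    [0.7,20,295,200,0,0,0.17]
  ]
}}

```text
clock: 5.7
position: [0.4684, -0.0311, 0.2019]
ee_rot: [0.066, 0.998, 0.0, 0.001]
ft_force: [1.4, -0.1, -0.9]
grip_width: 0.502
grasp_force: 32.1
```

Emit:
{"fn": "step_arm", "kwargs": {
  "moves": [
    [0.7,5,45,0,0,0,0],
    [0.7,10,90,0,0,0,0],
    [0.7,15,135,0,0,0,0],
    [0.7,20,180,0,0,0,0],
    [0.7,25,225,0,0,0,0],
    [0.7,30,270,0,0,0,0],
    [0.7,35,315,0,0,0,0],
    [0.7,36,350,-10,0,0,0],
    [0.7,36,373,-20,0,0,0],
    [0.7,36,374,-20,0,0,0]
  ]
}}

```text
clock: 6.7
position: [0.5026, 0.3445, 0.1795]
ee_rot: [0.063, 0.998, -0.0, -0.001]
ft_force: [-0.3, -0.4, -1.0]
grip_width: 0.506
grasp_force: 32.0
```

Emit:
{"fn": "step_arm", "kwargs": {
  "moves": [
    [0.7,0,0,-20,0,0,0],
    [0.7,0,0,-40,0,0,0],
    [0.7,0,0,-50,0,0,0],
    [0.7,0,0,-50,0,0,0]
  ]
}}

```text
clock: 7.1
position: [0.5042, 0.3399, 0.1304]
ee_rot: [0.066, 0.998, -0.001, -0.001]
ft_force: [-0.2, -0.3, -0.6]
grip_width: 0.503
grasp_force: 32.0
```

```bash
cat > nestview.py <<'E'
import pickle,sys
from h import *
from workcell import manip
o=manip.get_obs();w=manip.camera('wrist');C=wrist(w,o);q=o['ee_rot']
print(np.round(o['position'],4),'yaw',round(-2*np.arctan2(q[0],q[1]),3),'tilt',np.round(q[2:],4),o['grip_width'],o['grasp_force'],np.round(o['ft_force'],1))
pickle.dump((o,w),open(sys.argv[1]+'.pkl','wb'))
cv2.imwrite(f'pics/{sys.argv[1]}.png',cv2.resize(w['image'][120:384,130:390],None,fx=2.25,fy=2.25,interpolation=cv2.INTER_CUBIC))
E
python3 nestview.py n1
```

```text
[0.5042 0.3399 0.1304] yaw -0.133 tilt [-0.0008 -0.0007] 0.5026870680558964 32.03532814979553 [-0.2 -0.3 -0.6]
```

View pics/n1.png

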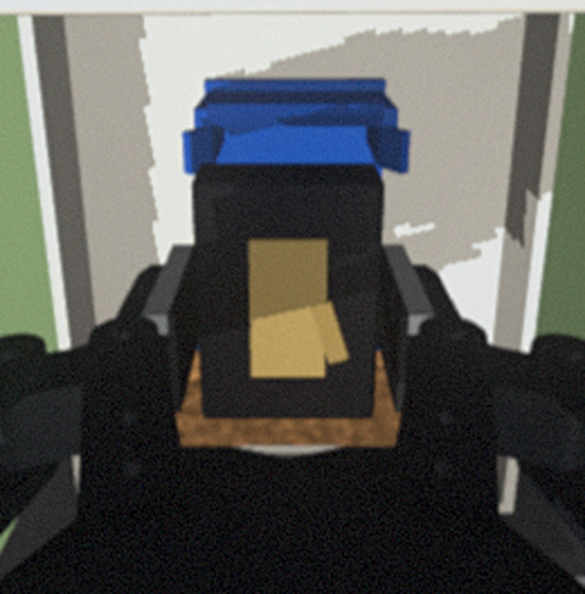

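The carrier is held squarely, with its near edge at columns 195–382 of the crop. The nest legs are at 184–409, so the nest centre is about 3 mm towards +y and 1.5 mm further in x. That matches the fit, so I correct and lower.

Emit:
{"fn": "step_arm", "kwargs": {
  "moves": [
    [0.7,1.5,2.8,-5,0,0,0],
    [0.7,1.5,2.8,-10,0,0,0],
    [0.7,1.5,2.8,-14,0,0,0],
    [0.7,1.5,2.8,-14,0,0,0]
  ]
}}

```text
clock: 7.55
position: [0.5058, 0.3438, 0.1167]
ee_rot: [0.066, 0.998, -0.0, -0.0]
ft_force: [0.7, 0.4, -0.9]
grip_width: 0.506
grasp_force: 32.0
```

Emit:
{"fn": "step_arm", "kwargs": {
  "moves": [
    [0.7,0,0,-4,0,0,0],
    [0.7,0,0,-8,0,0,0],
    [0.7,0,0,-12,0,0,0],
    [0.7,0,0,-15,0,0,0],
    [0.7,0,0,-15,0,0,0]
  ]
}}

```text
clock: 8.05
position: [0.5058, 0.3437, 0.1016]
ee_rot: [0.066, 0.998, -0.0, -0.0]
ft_force: [-0.1, 0.1, -0.4]
grip_width: 0.504
grasp_force: 32.0
```

Emit:
{"fn": "step_arm", "kwargs": {
  "moves": [
    [0.7,0,-0.5,-5,0,0,0],
    [0.7,0,-0.5,-10,0,0,0],
    [0.7,0,-0.5,-15,0,0,0],
    [0.7,0,-0.5,-20,0,0,0],
    [0.7,0,-0.5,-24,0,0,0],
    [0.7,0,-0.5,-24,0,0,0]
  ]
}}

```text
clock: 8.65
position: [0.5058, 0.3432, 0.0775]
ee_rot: [0.066, 0.998, -0.0, -0.0]
ft_force: [0.3, -0.1, -1.0]
grip_width: 0.501
grasp_force: 32.0
```

Emit:
{"fn": "step_arm", "kwargs": {
  "moves": [
    [0.7,0,0,-1,0,0,0],
    [0.7,0,0,-2,0,0,0],
    [0.7,0,0,-3,0,0,0],
    [0.7,0,0,-3,0,0,0]
  ]
}}

```text
clock: 9.05
position: [0.5068, 0.3435, 0.0764]
ee_rot: [0.066, 0.998, 0.0, 0.001]
ft_force: [-1.4, -0.6, 6.5]
grip_width: 0.505
grasp_force: 32.8
```

Emit:
{"fn": "step_arm", "kwargs": {
  "moves": [
    [0.45,0,0,1,0,0,0],
    [0.35,0,0,1,0,0,0],
    [0.25,0,0,1,0,0,0],
    [0.25,0,0,1,0,0,0]
  ]
}}

```text
clock: 9.45
position: [0.506, 0.3435, 0.0762]
ee_rot: [0.066, 0.998, 0.0, -0.0]
ft_force: [-0.8, 0.5, 0.4]
grip_width: 0.752
grasp_force: 0.0
```

Emit:
{"fn": "step_arm", "kwargs": {
  "moves": [
    [0.25,0,0,15,0,0,0],
    [0.25,0,0,45,0,0,0],
    [0.25,-20,0,90,0,0,0],
    [0.15,-40,0,130,0,0,0],
    [0,-40,0,130,0,0,0]
  ]
}}

```text
clock: 9.95
position: [0.4664, 0.3459, 0.2137]
ee_rot: [0.065, 0.998, 0.004, 0.003]
ft_force: [1.0, 0.6, -0.0]
grip_width: 0.989
grasp_force: 0.0
```

```bash
sed -i 's/120:384,130:390/100:360,130:390/' nestview.py; python3 nestview.py n2
```

```text
[0.4664 0.3459 0.2137] yaw -0.13 tilt [0.0041 0.0029] 0.9891397231055509 0.0 [ 1.   0.6 -0. ]
```

View pics/n2.png

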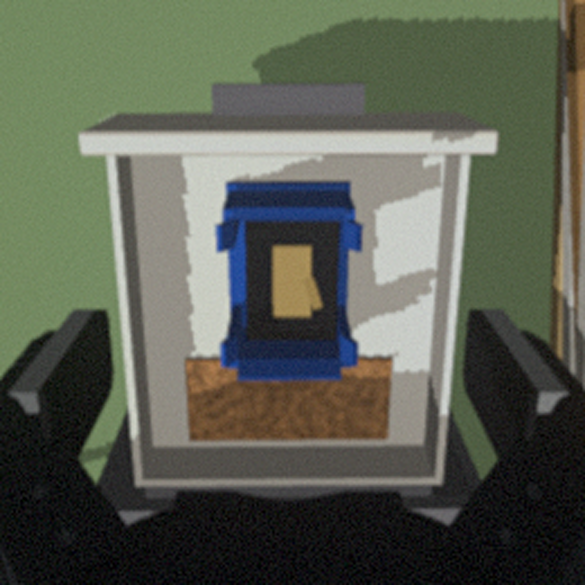

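The crop shows the carrier lying flat inside the blue walls (black at 243–345 × 220–340) with the fingers clear. Next is the spacer.

Emit:
{"fn": "step_arm", "kwargs": {
  "moves": [
    [0,0,-40,0,0,0,0.04],
    [0,0,-85,0,0,0,0.09],
    [0,0,-130,0,0,0,0.14],
    [0,0,-175,0,0,0,0.19],
    [0,0,-220,0,0,0,0.25],
    [0,-3,-265,0,0,0,0.31],
    [0,-6,-310,0,0,0,0.37],
    [0,-6,-350,0,0,0,0.41],
    [0,-6,-368,0,0,0,0.415],
    [0,-6,-368,0,0,0,0.415]
  ]
}}

```text
clock: 11.0
position: [0.4598, -0.0277, 0.2064]
ee_rot: [-0.139, 0.99, -0.0, -0.0]
ft_force: [0.8, -0.1, -0.2]
grip_width: 1.0
grasp_force: 0.0
```

Emit:
{"fn": "step_arm", "kwargs": {
  "moves": [
    [0,0,0,-30,0,0,0],
    [0,0,0,-30,0,0,0]
  ]
}}

```text
clock: 11.2
position: [0.4582, -0.0238, 0.1737]
ee_rot: [-0.141, 0.99, -0.0, -0.003]
ft_force: [0.1, 0.3, -0.3]
grip_width: 1.003
grasp_force: 0.0
```

```bash
python3 -c "
from part import *
locate('spacer',.008,(.473,-.0244),'s1')"
```

```text
spacer px (253, 190) centre [ 0.4733 -0.0239] yaw 0.281 size [0.0451 0.0652] | tcp [ 0.4582 -0.0238  0.1737] tool yaw 0.284
```

Emit:
{"fn": "step_arm", "kwargs": {
  "moves": [
    [0,7,0,-45,0,0,0],
    [0,14,0,-90,0,0,0],
    [0,14,0,-130,0,0,0],
    [0,14,0,-155,0,0,0],
    [0,14,0,-170,0,0,0],
    [0,14,0,-174,0,0,0],
    [0,14,0,-174,0,0,0]
  ]
}}

```text
clock: 11.95
position: [0.4745, -0.024, 0.0028]
ee_rot: [-0.142, 0.99, 0.0, -0.0]
ft_force: [-0.4, 0.1, 0.2]
grip_width: 0.998
grasp_force: 0.0
```

Emit:
{"fn": "step_arm", "kwargs": {
  "grip_force": 25,
  "moves": [
    [0.3,0,0,0,0,0,0],
    [0.4,0,0,0,0,0,0],
    [0.4,0,0,0,0,0,0]
  ]
}}

```text
clock: 12.25
position: [0.4747, -0.0243, 0.0031]
ee_rot: [-0.141, 0.99, 0.0, 0.001]
ft_force: [-0.2, 0.1, -0.0]
grip_width: 0.599
grasp_force: 0.0
```

Emit:
{"fn": "step_arm", "kwargs": {
  "moves": [
    [0.4,-1,0,-1.5,0,0,0],
    [0.4,-1,0,-3,0,0,0],
    [0.4,-1,0,-3,0,0,0]
  ]
}}

```text
clock: 12.55
position: [0.4729, -0.0245, -0.0009]
ee_rot: [-0.141, 0.99, 0.0, -0.0]
ft_force: [-0.3, 0.2, -0.3]
grip_width: 0.598
grasp_force: 0.0
```

Emit:
{"fn": "step_arm", "kwargs": {
  "moves": [
    [0.6,0,0,0,0,0,0],
    [0.65,0,0,0,0,0,0],
    [0.65,0,0,0,0,0,0],
    [0.65,0,0,0,0,0,0]
  ]
}}

```text
clock: 12.95
position: [0.4731, -0.0246, -0.0006]
ee_rot: [-0.141, 0.99, 0.0, -0.0]
ft_force: [-0.7, -0.1, 3.1]
grip_width: 0.507
grasp_force: 25.7
```

Emit:
{"fn": "step_arm", "kwargs": {
  "moves": [
    [0.65,0,0,30,0,0,0],
    [0.65,0,0,75,0,0,0],
    [0.65,0,0,120,0,0,0],
    [0.65,0,30,160,0,0,-0.05],
    [0.65,0,70,190,0,0,-0.1],
    [0.65,0,115,200,0,0,-0.15],
    [0.65,5,160,200,0,0,-0.2],
    [0.65,10,205,200,0,0,-0.25],
    [0.65,15,250,200,0,0,-0.3],
    [0.65,20,295,200,0,0,-0.35]
  ]
}}

```text
clock: 13.95
position: [0.493, 0.2723, 0.1992]
ee_rot: [0.034, 0.999, 0.0, -0.0]
ft_force: [1.2, 0.2, 1.1]
grip_width: 0.505
grasp_force: 25.8
```

Emit:
{"fn": "step_arm", "kwargs": {
  "moves": [
    [0.65,8,35,0,0,0,-0.04],
    [0.65,13,65,-10,0,0,-0.062],
    [0.65,13,73,-35,0,0,-0.062],
    [0.65,13,73,-60,0,0,-0.062],
    [0.65,13,73,-70,0,0,-0.062],
    [0.65,13,73,-70,0,0,-0.062],
    [0.65,13,73,-70,0,0,-0.062]
  ]
}}

```text
clock: 14.65
position: [0.5067, 0.3433, 0.1304]
ee_rot: [0.065, 0.998, 0.0, 0.0]
ft_force: [0.9, -0.1, 0.3]
grip_width: 0.504
grasp_force: 25.8
```

```bash
sed -i 's/100:360,130:390/120:384,130:390/' nestview.py; python3 nestview.py n3
```

```text
[0.5067 0.3433 0.1304] yaw -0.129 tilt [0.0004 0.0004] 0.5037979393971503 25.776187777519226 [ 0.9 -0.1  0.3]
```

View pics/n3.png

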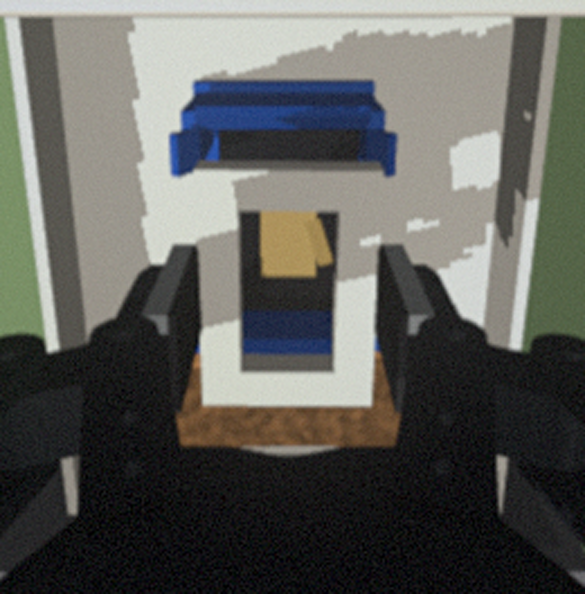

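The spacer is held level over the nest (window 240–337, nest legs 171–395), about 1 mm too far in +y. I correct that and lower.

Emit:
{"fn": "step_arm", "kwargs": {
  "moves": [
    [0.65,0,-1,-5,0,0,0],
    [0.65,0,-1,-10,0,0,0],
    [0.65,0,-1,-16,0,0,0],
    [0.65,0,-1,-22,0,0,0],
    [0.65,0,-1,-28,0,0,0],
    [0.65,0,-1,-34,0,0,0],
    [0.65,0,-1,-37,0,0,0],
    [0.65,0,-1,-37,0,0,0]
  ]
}}

```text
clock: 15.5
position: [0.5059, 0.3423, 0.0917]
ee_rot: [0.064, 0.998, -0.0, -0.0]
ft_force: [-0.1, -0.7, -0.9]
grip_width: 0.503
grasp_force: 25.8
```

Emit:
{"fn": "step_arm", "kwargs": {
  "moves": [
    [0.65,0,0,-1,0,0,0],
    [0.65,0,0,-2,0,0,0],
    [0.65,0,0,-3,0,0,0],
    [0.65,0,0,-3,0,0,0]
  ]
}}

```text
clock: 15.9
position: [0.5062, 0.3425, 0.0894]
ee_rot: [0.064, 0.998, 0.0, 0.0]
ft_force: [-0.0, 0.5, -0.1]
grip_width: 0.503
grasp_force: 25.8
```

Emit:
{"fn": "step_arm", "kwargs": {
  "moves": [
    [0.65,0,0,-0.7,0,0,0],
    [0.65,0,0,-1.5,0,0,0],
    [0.65,0,0,-1.5,0,0,0]
  ]
}}

```text
clock: 16.2
position: [0.507, 0.3425, 0.0893]
ee_rot: [0.065, 0.998, 0.001, 0.001]
ft_force: [-1.9, -2.5, 11.3]
grip_width: 0.503
grasp_force: 26.9
```

Contact comes where expected, so I release, back off and go to the cover.

Emit:
{"fn": "step_arm", "kwargs": {
  "moves": [
    [0.45,0,0,1,0,0,0],
    [0.35,0,0,1,0,0,0],
    [0.25,0,0,1,0,0,0],
    [0.25,0,0,1,0,0,0]
  ]
}}

```text
clock: 16.6
position: [0.506, 0.3424, 0.0886]
ee_rot: [0.064, 0.998, -0.0, -0.0]
ft_force: [0.7, 1.0, -0.4]
grip_width: 0.749
grasp_force: 0.0
```

Emit:
{"fn": "step_arm", "kwargs": {
  "moves": [
    [0.25,0,0,15,0,0,0],
    [0.25,0,0,45,0,0,0],
    [0.25,-20,0,90,0,0,0],
    [0.15,-40,0,125,0,0,0],
    [0,-40,0,125,0,0,0],
    [0,-40,0,125,0,0,0]
  ]
}}

```text
clock: 17.2
position: [0.4663, 0.3429, 0.2157]
ee_rot: [0.064, 0.998, 0.001, 0.001]
ft_force: [0.5, 0.8, -0.7]
grip_width: 0.999
grasp_force: 0.0
```

```bash
python3 - <<'E'
from h import *
from workcell import manip
o=manip.get_obs();w=manip.camera('wrist');C=wrist(w,o);print(o['position'])
hsv=cv2.cvtColor(w['image'],cv2.COLOR_BGR2HSV);n=np.array([.506,.3425,.098])
u,v=project(n,*C)[0];ys,xs=np.mgrid[:384,:512];near=np.hypot(xs-u,ys-v)<45
m=(hsv[...,1]<60)&(hsv[...,2]>110)&near
# white component adjacent to the nest centre: bars at +-17 (y) / +-27 (x)
k,l=cv2.connectedComponents(m.astype(np.uint8))
a=-.13;X=np.array([np.cos(a),np.sin(a),0]);Y=np.array([-np.sin(a),np.cos(a),0])
for d in (17*Y,-17*Y,27*X,-27*X):
    p=project(n+d/1000,*C)[0].round().astype(int);L=l[p[1],p[0]];q=ray2z(np.argwhere(l==L)[:,::-1],*C,.098)[:,:2] if L else None
    print(p,w['image'][p[1],p[0]],L,(l==L).sum(), q.mean(0).round(4) if L else '')
E
```

```text
[0.46625361 0.34294856 0.21568218]
[278 225] [190 196 193] 4 1585 [0.5071 0.3429]
[245 225] [189 199 196] 4 1585 [0.5071 0.3429]
[262 248] [189 198 193] 4 1585 [0.5071 0.3429]
[262 200] [188 198 194] 4 1585 [0.5071 0.3429]
```

Emit:
{"fn": "step_arm", "kwargs": {
  "moves": [
    [0,0,-40,0,0,0,0],
    [0,0,-85,0,0,0,0],
    [0,0,-130,0,0,0,0],
    [0,0,-175,0,0,0,0],
    [0,0,-220,0,0,0,0],
    [0,0,-265,0,0,0,0],
    [0,0,-310,0,0,0,0],
    [0,0,-355,0,0,0,0.01],
    [0,20,-395,0,0,0,0.02],
    [0,50,-430,0,0,0,0.03]
  ]
}}

```text
clock: 18.25
position: [0.5154, -0.0904, 0.2137]
ee_rot: [0.05, 0.999, 0.0, -0.0]
ft_force: [0.6, 0.6, -0.1]
grip_width: 0.999
grasp_force: 0.0
```

Emit:
{"fn": "step_arm", "kwargs": {
  "moves": [
    [0,35,-30,0,0,0,0],
    [0,75,-46,0,0,0,0],
    [0,107,-46,-20,0,0,0],
    [0,107,-46,-40,0,0,0],
    [0,107,-46,-40,0,0,0],
    [0,107,-46,-40,0,0,0]
  ]
}}

```text
clock: 18.85
position: [0.6223, -0.1342, 0.1734]
ee_rot: [0.05, 0.999, -0.0, -0.001]
ft_force: [0.7, -0.3, 0.9]
grip_width: 0.998
grasp_force: 0.0
```

```bash
python3 -c "
from part import *
locate('cover',.008,(.638,-.133),'v1')"
```

```text
cover px (260, 191) centre [ 0.6383 -0.1332] yaw -0.096 size [0.0427 0.0634] | tcp [ 0.6223 -0.1342  0.1734] tool yaw -0.1
```

Emit:
{"fn": "step_arm", "kwargs": {
  "moves": [
    [0,8,0.7,-45,0,0,0],
    [0,16,0.7,-90,0,0,0],
    [0,16,0.7,-130,0,0,0],
    [0,16,0.7,-155,0,0,0],
    [0.2,16,0.7,-170,0,0,0],
    [0.4,16,0.7,-174,0,0,0],
    [0.4,16,0.7,-174,0,0,0],
    [0.4,16,0.7,-174,0,0,0]
  ]
}}

```text
clock: 19.7
position: [0.6402, -0.1331, 0.0018]
ee_rot: [0.049, 0.999, 0.0, 0.001]
ft_force: [0.2, -0.0, -0.4]
grip_width: 0.602
grasp_force: 0.0
```

Emit:
{"fn": "step_arm", "kwargs": {
  "moves": [
    [0.6,0,0,0,0,0,0],
    [0.65,0,0,0,0,0,0],
    [0.65,0,0,0,0,0,0],
    [0.65,0,0,0,0,0,0]
  ]
}}

```text
clock: 20.1
position: [0.6402, -0.133, 0.0018]
ee_rot: [0.049, 0.999, 0.0, 0.001]
ft_force: [-1.3, -0.2, 6.2]
grip_width: 0.504
grasp_force: 24.9
```

Emit:
{"fn": "step_arm", "kwargs": {
  "moves": [
    [0.65,0,0,30,0,0,0],
    [0.65,0,0,75,0,0,0],
    [0.65,0,0,120,0,0,0],
    [0.65,-30,0,160,0,0,0],
    [0.65,-70,0,190,0,0,0],
    [0.65,-110,20,205,0,0,0],
    [0.65,-140,55,205,0,0,-0.01],
    [0.65,-145,100,205,0,0,-0.02],
    [0.65,-145,145,205,0,0,-0.032],
    [0.65,-145,190,205,0,0,-0.032]
  ]
}}

```text
clock: 21.1
position: [0.4939, 0.0588, 0.2063]
ee_rot: [0.066, 0.998, 0.001, 0.001]
ft_force: [-0.0, -0.5, 1.0]
grip_width: 0.5
grasp_force: 26.1
```

Emit:
{"fn": "step_arm", "kwargs": {
  "moves": [
    [0.65,0,45,0,0,0,0],
    [0.65,0,90,0,0,0,0],
    [0.65,0,135,0,0,0,0],
    [0.65,0,180,0,0,0,0],
    [0.65,5,225,0,0,0,0],
    [0.65,10,265,-10,0,0,0],
    [0.65,13,285.5,-35,0,0,0],
    [0.65,13,285.5,-60,0,0,0],
    [0.65,13,285.5,-65,0,0,0],
    [0.65,13,285.5,-65,0,0,0]
  ]
}}

```text
clock: 22.1
position: [0.5072, 0.3418, 0.1401]
ee_rot: [0.066, 0.998, -0.0, -0.0]
ft_force: [-0.8, -0.7, 0.1]
grip_width: 0.506
grasp_force: 26.1
```

```bash
python3 - <<'E'
from part import *
o=locate('cover',.150,(.506,.3425));print(o['grip_width'],o['grasp_force'])
E
```

```text
cover px (259, 247) centre [0.5089 0.3415] yaw -0.135 size [0.0445 0.0734] | tcp [0.5072 0.3418 0.1401] tool yaw -0.132
0.5056106597309324 26.13443613052368
```

Emit:
{"fn": "step_arm", "kwargs": {
  "moves": [
    [0.65,0.8,0.7,-5,0,0,0],
    [0.65,0.8,0.7,-10,0,0,0],
    [0.65,0.8,0.7,-16,0,0,0],
    [0.65,0.8,0.7,-22,0,0,0],
    [0.65,0.8,0.7,-28,0,0,0],
    [0.65,0.8,0.7,-34,0,0,0],
    [0.65,0.8,0.7,-37,0,0,0],
    [0.65,0.8,0.7,-37,0,0,0]
  ]
}}

```text
clock: 22.95
position: [0.5077, 0.3432, 0.1022]
ee_rot: [0.065, 0.998, -0.0, -0.0]
ft_force: [-0.1, -0.5, -0.7]
grip_width: 0.504
grasp_force: 26.1
```

Emit:
{"fn": "step_arm", "kwargs": {
  "moves": [
    [0.65,0,0,-1,0,0,0],
    [0.65,0,0,-2,0,0,0],
    [0.65,0,0,-3,0,0,0],
    [0.65,0,0,-3,0,0,0]
  ]
}}

```text
clock: 23.35
position: [0.508, 0.3434, 0.0999]
ee_rot: [0.065, 0.998, 0.0, 0.0]
ft_force: [0.4, -0.2, -0.5]
grip_width: 0.505
grasp_force: 26.1
```

Emit:
{"fn": "step_arm", "kwargs": {
  "moves": [
    [0.65,0,0,-0.7,0,0,0],
    [0.65,0,0,-1.4,0,0,0],
    [0.65,0,0,-1.4,0,0,0]
  ]
}}

```text
clock: 23.65
position: [0.5086, 0.3434, 0.0997]
ee_rot: [0.065, 0.998, 0.001, 0.001]
ft_force: [-1.9, -1.9, 9.2]
grip_width: 0.505
grasp_force: 27.0
```

Emit:
{"fn": "step_arm", "kwargs": {
  "moves": [
    [0.45,0,0,1,0,0,0],
    [0.35,0,0,1,0,0,0],
    [0.25,0,0,1,0,0,0],
    [0.25,0,0,1,0,0,0]
  ]
}}

```text
clock: 24.05
position: [0.5078, 0.3433, 0.0992]
ee_rot: [0.065, 0.998, -0.0, -0.0]
ft_force: [0.1, -0.5, 0.6]
grip_width: 0.748
grasp_force: 0.0
```

Emit:
{"fn": "step_arm", "kwargs": {
  "moves": [
    [0.25,0,0,10,0,0,0],
    [0.25,0,0,40,0,0,0],
    [0.25,-20,0,85,0,0,0],
    [0.15,-40,0,115,0,0,0],
    [0,-40,0,115,0,0,0],
    [0,-40,0,115,0,0,0]
  ]
}}

```text
clock: 24.65
position: [0.4679, 0.3438, 0.2157]
ee_rot: [0.065, 0.998, 0.001, 0.001]
ft_force: [0.6, 1.2, -0.4]
grip_width: 1.0
grasp_force: 0.0
```

```bash
sed -i 's/120:384,130:390/100:360,130:390/' nestview.py; python3 nestview.py n4; python3 - <<'E'
import pickle
from h import *
o,w=pickle.load(open('n4.pkl','rb'));C=wrist(w,o)
c,s=np.cos(-.13),np.sin(-.13);n=np.array([.5065,.343,.074])
for q in [(-.075,0,.046),(-.075,.083,.046),(-.075,-.083,.046)]:
    p=n+[c*q[0]-s*q[1],s*q[0]+c*q[1],q[2]];u,v=project(p,*C)[0];print(p.round(4),'crop',round((u-130)*2.25),round((v-100)*2.25))
E
```

```text
[0.4679 0.3438 0.2157] yaw -0.13 tilt [0.001  0.0005] 1.0004523174958702 0.0 [ 0.6  1.2 -0.4]
[0.4321 0.3527 0.12  ] crop 297 123
[0.4429 0.435  0.12  ] crop 507 123
[0.4214 0.2704 0.12  ] crop 86 124
```

View pics/n4.png

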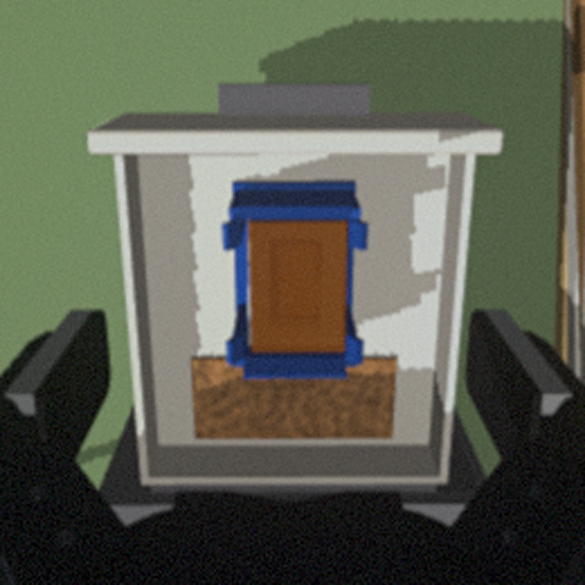

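The cover lies square in the nest (crop 248–347 × 220–352) with the spacer window showing through it. The panel edge is at row ~130. Now I move the shut fingers down in front of the panel.

Emit:
{"fn": "step_arm", "kwargs": {
  "moves": [
    [0.5,-40,8,0,0,0,0],
    [1,-86,15,0,0,0,0],
    [1,-86,15,-20,0,0,0],
    [1,-86,15,-60,0,0,0],
    [1,-86,15,-95,0,0,0],
    [1,-86,15,-116,0,0,0],
    [1,-86,15,-116,0,0,0],
    [1,-86,15,-116,0,0,0]
  ]
}}

```text
clock: 25.5
position: [0.3822, 0.3579, 0.0982]
ee_rot: [0.066, 0.998, -0.001, -0.0]
ft_force: [-0.5, -0.1, 0.1]
grip_width: 0.002
grasp_force: 0.0
```

Emit:
{"fn": "step_arm", "kwargs": {
  "moves": [
    [1,8,-1,0,0,0,0],
    [1,16,-2,0,0,0,0],
    [1,24,-3,0,0,0,0],
    [1,29,-3.8,0,0,0,0],
    [1,33,-4.3,0,0,0,0],
    [1,37,-4.8,0,0,0,0],
    [1,41,-5.3,0,0,0,0],
    [1,45,-5.9,0,0,0,0],
    [1,49,-6.4,0,0,0,0],
    [1,53,-6.9,0,0,0,0]
  ]
}}

```text
clock: 26.5
position: [0.4349, 0.3515, 0.0983]
ee_rot: [0.065, 0.998, -0.0, -0.0]
ft_force: [-2.4, -0.7, 0.5]
grip_width: 0.0
grasp_force: 1.1
```

Emit:
{"fn": "step_arm", "kwargs": {
  "moves": [
    [1,5,-0.7,0,0,0,0],
    [1,10,-1.3,0,0,0,0],
    [1,15,-2,0,0,0,0],
    [1,20,-2.6,0,0,0,0],
    [1,25,-3.3,0,0,0,0],
    [1,30,-3.9,0,0,0,0],
    [1,35,-4.6,0,0,0,0],
    [1,40,-5.2,0,0,0,0],
    [1,45,-5.9,0,0,0,0],
    [1,50,-6.5,0,0,0,0]
  ]
}}

```text
clock: 27.5
position: [0.4853, 0.345, 0.0984]
ee_rot: [0.065, 0.998, 0.0, -0.0]
ft_force: [-2.5, 2.3, -0.6]
grip_width: 0.006
grasp_force: 1.1
```

Emit:
{"fn": "step_arm", "kwargs": {
  "moves": [
    [1,5,-0.7,0,0,0,0],
    [1,10,-1.3,0,0,0,0],
    [1,15,-2,0,0,0,0],
    [1,20,-2.6,0,0,0,0],
    [1,25,-3.3,0,0,0,0],
    [1,30,-3.9,0,0,0,0],
    [1,35,-4.6,0,0,0,0],
    [1,40,-5.2,0,0,0,0],
    [1,45,-5.9,0,0,0,0],
    [1,50,-6.5,0,0,0,0]
  ]
}}

```text
clock: 28.5
position: [0.5353, 0.3384, 0.0984]
ee_rot: [0.065, 0.998, 0.0, 0.0]
ft_force: [-2.0, 1.4, 0.7]
grip_width: 0.001
grasp_force: 1.1
```

Emit:
{"fn": "step_arm", "kwargs": {
  "moves": [
    [1,3,-0.4,0,0,0,0],
    [1,6,-0.8,0,0,0,0],
    [1,9,-1.2,0,0,0,0],
    [1,12,-1.6,0,0,0,0],
    [1,15,-2,0,0,0,0],
    [1,17,-2.2,0,0,0,0],
    [1,19,-2.5,0,0,0,0]
  ]
}}

```text
clock: 29.2
position: [0.5541, 0.3358, 0.0984]
ee_rot: [0.065, 0.998, -0.0, -0.0]
ft_force: [-1.8, 0.3, 1.4]
grip_width: 0.005
grasp_force: 1.0
```

Emit:
{"fn": "step_arm", "kwargs": {
  "moves": [
    [1,2,-0.3,0,0,0,0],
    [1,4,-0.5,0,0,0,0],
    [1,6,-0.8,0,0,0,0],
    [1,8,-1,0,0,0,0],
    [1,10,-1.3,0,0,0,0]
  ]
}}

```text
clock: 29.7
position: [0.5641, 0.3345, 0.0984]
ee_rot: [0.065, 0.998, -0.0, -0.0]
ft_force: [-1.7, -0.1, 1.4]
grip_width: 0.001
grasp_force: 1.0
```

Emit:
{"fn": "step_arm", "kwargs": {
  "moves": [
    [1,2,-0.3,0,0,0,0],
    [1,4,-0.5,0,0,0,0],
    [1,6,-0.8,0,0,0,0]
  ]
}}

```text
clock: 30.0
position: [0.5701, 0.3338, 0.0984]
ee_rot: [0.065, 0.998, 0.0, -0.0]
ft_force: [-2.6, -0.9, 1.2]
grip_width: 0.004
grasp_force: 1.0
```

Emit:
{"fn": "step_arm", "kwargs": {
  "moves": [
    [1,1.5,-0.2,0,0,0,0],
    [1,3,-0.4,0,0,0,0],
    [1,4.5,-0.6,0,0,0,0],
    [1,6,-0.8,0,0,0,0]
  ]
}}

```text
clock: 30.4
position: [0.5757, 0.3331, 0.0984]
ee_rot: [0.065, 0.998, 0.0, -0.0]
ft_force: [-10.7, -1.6, 6.3]
grip_width: -0.0
grasp_force: 5.3
```

Emit:
{"fn": "step_arm", "kwargs": {
  "moves": [
    [1,1,-0.1,0,0,0,0],
    [1,2,-0.3,0,0,0,0],
    [1,3,-0.4,0,0,0,0]
  ]
}}

```text
clock: 30.7
position: [0.5757, 0.3331, 0.0983]
ee_rot: [0.065, 0.998, -0.0, -0.003]
ft_force: [-22.7, -4.2, 14.2]
grip_width: 0.003
grasp_force: 10.8
```

Emit:
{"fn": "step_arm", "kwargs": {
  "moves": [
    [1,-4,0.5,0,0,0,0],
    [1,-15,2,0,0,0,0],
    [1,-45,6,0,0,0,0],
    [1,-90,12,20,0,0,0],
    [1,-130,17,60,0,0,0],
    [1,-140,18,100,0,0,0],
    [1,-140,18,100,0,0,0],
    [1,-140,18,100,0,0,0]
  ]
}}

```text
clock: 31.5
position: [0.4388, 0.3514, 0.1996]
ee_rot: [0.065, 0.998, 0.001, 0.001]
ft_force: [-0.4, -0.6, -0.4]
grip_width: -0.001
grasp_force: 0.0
```

```bash
python3 - <<'E'
import pickle
from h import *
from workcell import manip
d=pickle.load(open('cams.pkl','rb'));C=fixed(d['top'])
p=ray2z([(88,183),(148,192.5)],*C,.138);a=np.array([np.cos(-.13),np.sin(-.13)])
print('cabinet front along x',(p[:,:2]@a).round(4),'face at stop',(np.array([.5757,.3331])@a+.0115).round(4),'start face', (np.array([.4345,.3527])@a).round(4))
w=manip.camera('top')['image'];g0=cv2.absdiff(d['top']['image'],w).max(2)
for n,(x0,x1,y0,y1) in dict(weight=(328,346,212,226),pig=(226,238,206,218),eraser=(263,278,192,203),mag=(188,218,143,178),beaker=(318,343,150,176)).items():print(n,(g0[y0:y1,x0:x1]>60).sum())
o=manip.get_obs();print(o['position'],o['ft_force'].round(1) if hasattr(o['ft_force'],'round') else o['ft_force'])
E
```

```text
cabinet front along x [0.5464 0.5423] face at stop 0.5392 start face 0.3851
weight 0
pig 0
eraser 0
mag 0
beaker 0
[0.43877633 0.35065539 0.19834648] [-0.3  0.5 -0.2]
```

```bash
python3 -c "
from workcell import manip
print(manip.hand_in())"
```

```text
the job is handed in; nothing more can be done
None
```

The carrier, spacer and cover are stacked in the nest and the drawer is pushed to its stop; I handed the job in at about 31.5 s, and no verdict came back. I could not see the stack again once the drawer was shut. The top camera showed no change at the weight, pigment, eraser, beaker or magnifier; I did not check the jar and brush that way.

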